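# Nest the clean rearing cups and cap the stack

### The job

The small rearing cups are clean and dry: put them away as one upright, dust-proof stack in the clear dish. Stand the cup that has fallen over back on its foot on the bench and let go of it, so that it can be taken by its collar from above; nest it and the other free cup, in either order, fully home in the cup that stands in the dish, then close the top cup with the lid. Set everything down gently, do not drop it, and leave the canister, the hygrometer and the label roll where they are.

Things in the scene. Friction and masses are not known exactly. Their poses are not given: they have to be found in the camera images.
- dish: clear shallow round dish, 114 mm across, 11 mm high, fixed on the bench; origin at the centre of its underside, z up. Its flat inner floor (90 mm across) lies 2 mm above the bench. The stack is built in it
- cup_base: milky white cup standing in the dish: bottom of the stack. All 3 cups are alike: 62 mm high, foot 36 mm across, body tapering to 56 at 44 mm height, then a straight collar 66 across up to the mouth (60 inside, 55 at 42 mm height); walls 2 to 3 mm. Origin: centre of the foot's underside; z along the axis to the mouth. Fully nested, the collar sits on the rim below, origin 18 mm above the other's
- cup_loose: milky white cup like cup_base, upright on the bench. Once nested, only the 18 mm high collar of a cup is exposed; it has about 2 mm play sideways in the cup below
- cup_fallen: milky white cup like cup_base, lying on its side on the bench: it rests on the edge of its foot and on its collar, so its axis (z, towards the mouth) climbs about 18 degrees above level. Put on the bench within about 15 degrees of upright it settles onto its foot by itself
- cup_lid: milky white round lid lying on the bench right way up. From below: a plug 55 mm across, 6 mm deep, that enters a cup's mouth; a flange 67 mm across, 3 mm thick, that rests on the rim; a ribbed vent cap to hold it by, 24 mm across, from 9 to 24 mm height. Origin: centre of the plug's underside, z up. Closed, it lies 56 mm above the origin of the cup
- canister: bystander: square clear canister with a brown lid, 68 x 58 x 113 mm, upright; origin at the centre of its underside
- gauge: bystander: round grey hygrometer lying flat, 60 mm across, 19 mm high; origin at the centre of its underside
- roll: bystander: roll of blank paper labels lying flat, 55 mm across, 25 mm high; origin at the centre of its underside
There are look-alikes about, which are no part of the job. What is shaped like the cup_loose but blue or red is not meant.

How it is judged:
On the way, in this order (a step that is already met when the one before it is completed fails the run):
1. the fallen cup stands upright on its foot on the bench, let go and still (angle between cup_fallen's own z axis and vertical below 0.1 rad and height (world z) of cup_fallen below 0.005 m and linear speed of cup_fallen below 0.03 m/s and contact force between cup_fallen and the fingers below 0.1 N), for 0.3 s.
2. all three cups are nested fully home in the dish, upright and still ((((horizontal distance between cup_loose and cup_base below 0.006 m and z of cup_loose in the frame of cup_base between 0.014 and 0.022 m) and (horizontal distance between cup_fallen and cup_loose below 0.006 m and z of cup_fallen in the frame of cup_loose between 0.014 and 0.022 m)) or ((horizontal distance between cup_fallen and cup_base below 0.006 m and z of cup_fallen in the frame of cup_base between 0.014 and 0.022 m) and (horizontal distance between cup_loose and cup_fallen below 0.006 m and z of cup_loose in the frame of cup_fallen between 0.014 and 0.022 m))) and horizontal distance between cup_base and dish below 0.035 m and height (world z) of cup_base below 0.01 m and angle between each of cup_base, cup_loose, cup_fallen's own z axis and vertical below 0.1 rad and linear speed of each of cup_base, cup_loose, cup_fallen below 0.02 m/s), for 0.2 s.
At the end, for the whole second after the job is handed in: cup_base in the dish (35 mm from its middle at most); both other cups nested in it in either order, each 18 mm above the one below, the lid 56 mm above the top cup's origin (all +-4 mm, axes within 6 mm); all four upright within 0.1 rad, at rest, released ((((horizontal distance between cup_loose and cup_base below 0.006 m and z of cup_loose in the frame of cup_base between 0.014 and 0.022 m) and (horizontal distance between cup_fallen and cup_loose below 0.006 m and z of cup_fallen in the frame of cup_loose between 0.014 and 0.022 m) and (horizontal distance between cup_lid and cup_fallen below 0.006 m and z of cup_lid in the frame of cup_fallen between 0.052 and 0.06 m)) or ((horizontal distance between cup_fallen and cup_base below 0.006 m and z of cup_fallen in the frame of cup_base between 0.014 and 0.022 m) and (horizontal distance between cup_loose and cup_fallen below 0.006 m and z of cup_loose in the frame of cup_fallen between 0.014 and 0.022 m) and (horizontal distance between cup_lid and cup_loose below 0.006 m and z of cup_lid in the frame of cup_loose between 0.052 and 0.06 m))) and horizontal distance between cup_base and dish below 0.035 m and height (world z) of cup_base below 0.01 m and angle between each of cup_base, cup_loose, cup_fallen, cup_lid's own z axis and vertical below 0.1 rad and linear speed of each of cup_base, cup_loose, cup_fallen, cup_lid below 0.02 m/s and contact force between each of cup_base, cup_loose, cup_fallen, cup_lid and the fingers below 0.1 N); the robot touches nothing.
It fails at once if the canister is moved more than 30 mm (distance of canister from where it was at the start of the episode above 0.03 m).
It fails at once if the hygrometer is moved more than 30 mm (distance of gauge from where it was at the start of the episode above 0.03 m).
It fails at once if the label roll is moved more than 30 mm (distance of roll from where it was at the start of the episode above 0.03 m).
It fails at once if a cup or the lid is dropped: it moves faster than 0.8 m/s (a fall of some 30 mm) with no finger touching it ((linear speed of cup_base above 0.8 m/s and contact force between cup_base and the fingers below 0.01 N) or (linear speed of cup_loose above 0.8 m/s and contact force between cup_loose and the fingers below 0.01 N) or (linear speed of cup_fallen above 0.8 m/s and contact force between cup_fallen and the fingers below 0.01 N) or (linear speed of cup_lid above 0.8 m/s and contact force between cup_lid and the fingers below 0.01 N)).
It also fails if it takes over 72 s, if anything falls off the work surface, if the arm or the gripper's body presses on something with over 40 N, if the wrist force passes 120 N, or if a joint passes its speed limit or range.

### The arm

A 6-joint arm with a two-finger parallel gripper is mounted at the origin on a cart in front of the work surface, level with it; the furniture and walls round the work are solid. World frame = base frame: x ahead of the robot, y to its left, z up, the work surface at z = 0. Lengths are in m, angles in rad, forces in N, time in s.
With the tool pointing down it reaches from about 0.225 to 0.725 m from the base axis. Payload 3.1 kg.
Tool frame: the origin (TCP) lies on the centre line of the jaws, within the pads' length; the fingertips stand 11 mm ahead of it and the grasp point (between the pads) lies 8 mm behind it; z points along the fingers, y is the line along which they close (so a half turn about z gives the same grasp; the last joint's range is limited). The gripper opens to 85 mm and grips with 20 to 120 N. Pads are 22 mm wide; open, the fingers measure 114 mm over their backs; the gripper's body (76 mm by 85 mm) begins 54 mm behind the grasp point. The pads swing forward as they close: fully open they stand 13 mm farther back than shut.
Start: joints at [1.057, 0.048, 0.099, 1.622, 0, 1.443], TCP at [0.198, 0.486, 0.242] pointing down, gripper open.
Joint ranges: [-2.91, 2.91], [-0.99, 1.94], [-1.21, 1.42], [-2.12, 2.29], [-1.49, 1.47], [-3.14, 3.14]. Speed limits (rad/s): [2.79, 2.79, 3.14, 3.14, 3.14, 3.14].

### API

Orientations are given as a 3x3 rotation matrix whose columns are the frame's x, y, z axes.
In Python, from bench import arm gives the robot as it stands.
- The arm moves only by the tool carry_out, never from a script. Its argument "rows" is one flat list of numbers, 6 for each row, row after row: the shift along the world's x, y, z each as a share of 0.15 m, from -1 to 1, then the turn, a rotation vector about the world's x, y, z each as a share of 90 degrees, from -1 to 1. A call has 1 to 20 rows; each row shifts and turns the commanded pose from where the row before left it; what a row does not reach is not made up. A row lasts 1/8 s, in which the tool goes at most 62.5 mm and 10.7 degrees, less where a joint would pass 70% of its speed; a pose out of reach is approached as far as the arm can. A call with a number of a shift or a turn outside -1 to 1 is refused whole. A call with a gripper value outside its range is refused whole. "fingers" is the opening, from 0 (shut) to 1 (fully open), set as the call begins (left out, the last holds). The fingers move at their own pace and stop on an object; "squeeze" is the grip in N (left out, the last holds). Time passes only in rows, so rows that do not move let the fingers close. It gives the time, the measured TCP pose, the force, the opening and the grip force at its end, in the units of the state.
- arm.observe(): the state, without advancing time (a new reading comes with each control period).
- arm.get_image(name): name is "scene" or "top" or "wrist"; returns a dict with "color" (384x512x3 uint8, red, green, blue), "mtx" (3x3 intrinsics, pixels), "R" (3x3) and "t" (3): a world point X has camera coordinates R X + t; the wrist camera has in their place "mount" (4x4, takes a point from camera to tool coordinates, whose origin is the TCP and whose axes are the flange's). Camera axes: x right, y down, z forward; pixel columns grow to the right and rows downward; lengths in m; the calibration is good to about 2 mm. A picture is of the moment at which its call begins: read the wrist's pose just before it. There is no depth.
- arm.job_done(): hands the job in; it is judged then, once.
The state is a dict: "t": time; "q": joint angles; "qd": joint speeds; "tau": joint torques, N m; "tool_pos": TCP position; "tool_rot": TCP orientation; "ft_force": force on the tool from outside, world axes, zero at the start; "wrist_torque": the same for the moment, N m; "grip_width": opening from 0.0 (shut) to 1.0 (fully open); "finger_force": force on a finger pad.
Only numpy, scipy, OpenCV 4.12 (cv2) and the standard library are available. Lean on these libraries where they do the work, as an engineer would, in place of code of your own. Each camera call takes 0.05 s, during which the arm holds its last target. There are 200 camera calls.

## Working session

There is one attempt and no reset: what is moved stays moved. The work goes in short steps, Python scripts to look and compute and a tool call to move; the robot and the scene stay as the last step left them, time stands still between calls to the robot, and variables do not carry over. Pictures are saved under pics/ and viewed, at most 10 in all, crops included, and the job is handed in when it is done.

Besides the shell and the picture viewer there is one more tool, called after "Request:" by a JSON object that holds its "method" and its "body", one argument or row to a line. carry_out: Moves the arm, as the interface text tells. Shift numbers are shares of 0.15 m and turn numbers shares of 90 degrees, none past 1 either way. Its arguments: {"type":"object","properties":{"rows":{"type":"array"},"fingers":{"type":"number"},"squeeze":{"type":"number"}},"required":["rows"]}

```bash
mkdir -p pics
python3 - <<'E'
from bench import arm
import cv2, numpy as np
s=arm.observe()
print({k:np.round(v,3).tolist() for k,v in s.items()})
for n in ("scene","top"):
    d=arm.get_image(n); cv2.imwrite(f"pics/{n}0.png",d["color"][...,::-1]); print(n,np.round(d["mtx"],1).tolist(),np.round(d["R"],3).tolist(),np.round(d["t"],3).tolist(), (-d["R"].T@d["t"]).round(3))
d=arm.get_image("wrist"); print(np.round(d["mount"],3).tolist(),np.round(d["mtx"],1).tolist()); cv2.imwrite("pics/wrist0.png",d["color"][...,::-1])
E
```

```text
{'t': 0.0, 'q': [1.057, 0.049, 0.098, 1.622, 0.0, 1.443], 'qd': [-0.0, -0.001, -0.002, -0.0, -0.003, 0.001], 'tau': [0.0, -33.878, 32.002, 0.021, -0.0, -0.0], 'tool_pos': [0.197, 0.486, 0.241], 'tool_rot': [[-0.927, 0.376, -0.001], [0.376, 0.927, -0.002], [0.0, -0.002, -1.0]], 'ft_force': [1.006, 0.553, 0.134], 'wrist_torque': [0.031, 0.01, -0.001], 'finger_force': 0.0, 'grip_width': 1.0}
scene [[348.1, 0.0, 259.2], [0.0, 348.1, 193.9], [0.0, 0.0, 1.0]] [[-0.882, -0.471, 0.001], [-0.341, 0.638, -0.69], [0.325, -0.609, -0.724]] [0.427, 0.27, 0.684] [0.247 0.445 0.682]
top [[375.3, 0.0, 251.9], [0.0, 375.3, 193.4], [0.0, 0.0, 1.0]] [[-0.003, -1.0, 0.022], [-0.989, 0.0, -0.149], [0.149, -0.022, -0.989]] [-0.1, 0.551, 0.94] [ 0.404 -0.08   1.014]
[[-0.001, -0.953, -0.302, 0.078], [1.0, -0.001, -0.001, 0.0], [0.0, -0.302, 0.953, -0.132], [0.0, 0.0, 0.0, 1.0]] [[277.6, 0.0, 255.7], [0.0, 277.6, 188.5], [0.0, 0.0, 1.0]]
```

View pics/top0.png

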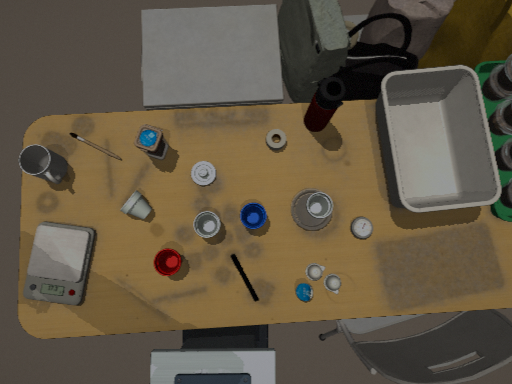

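View pics/scene0.png

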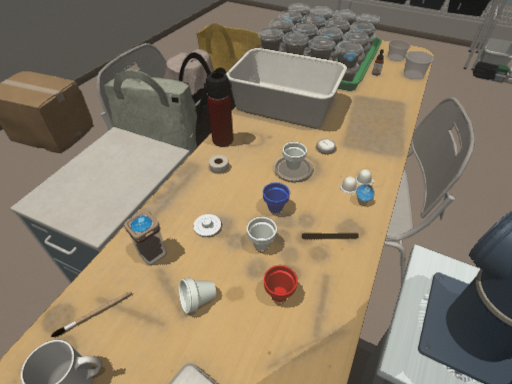

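Top view: fallen cup (137,206), loose cup (207,224), lid (203,173), base cup (318,205) in dish (312,210), with blue and red decoys at (253,216) and (168,262). Canister is at (152,141), roll (276,139), gauge (362,228). Next I take the rough positions and a zoomed view of the fallen cup.

```bash
cat > h.py <<'E'
from bench import arm
import cv2, numpy as np
def cam(n):
    s=arm.observe(); d=arm.get_image(n)
    if n=="wrist":
        Rt=np.array(s["tool_rot"]); p=np.array(s["tool_pos"]); M=np.array(d["mount"])
        d["C"]=p+Rt@M[:3,3]; d["Rwc"]=Rt@M[:3,:3]
    else:
        d["Rwc"]=np.array(d["R"]).T; d["C"]=-d["Rwc"]@np.array(d["t"])
    d["K"]=np.array(d["mtx"]); return d
def ray(d,u,v):
    r=d["Rwc"]@np.linalg.solve(d["K"],[u,v,1]); return r/np.linalg.norm(r)
def plane(d,u,v,z):
    r=ray(d,u,v); return d["C"]+r*(z-d["C"][2])/r[2]
def proj(d,X):
    c=d["K"]@(d["Rwc"].T@(np.asarray(X)-d["C"])); return c[:2]/c[2]
E
python3 - <<'E'
from h import *
d=cam("top"); im=d["color"]
for n,u,v,z in [("fallenmid",137,206,.03),("loose mouth",207,223,.062),("lid",203,173,.009),("base mouth",318.5,205,.064),("dish",312,210,.005),("blue",253,216,.062),("red",168,262,.062),("canister top",150,138,.113),("gauge",362,228,.019),("roll",276,139,.025),("thermos",320,110,.1)]:
    print(n,plane(d,u,v,z).round(3))
a=cv2.resize(im[150:270,100:240],None,fx=4,fy=4,interpolation=cv2.INTER_CUBIC)
e=cam("scene"); b=cv2.resize(e["color"][255:335,150:250],None,fx=4,fy=4,interpolation=cv2.INTER_CUBIC)
cv2.imwrite("pics/z1.png",a[...,::-1]);
E
```

```text
fallenmid [0.519 0.2   0.03 ]
loose mouth [0.472 0.013 0.062]
lid [0.612 0.031 0.009]
base mouth [ 0.518 -0.271  0.064]
dish [ 0.511 -0.265  0.005]
blue [ 0.49  -0.104  0.062]
red [0.376 0.108 0.062]
canister top [0.679 0.151 0.113]
gauge [ 0.461 -0.395  0.019]
roll [ 0.704 -0.168  0.025]
thermos [ 0.758 -0.275  0.1  ]
```

View pics/z1.png

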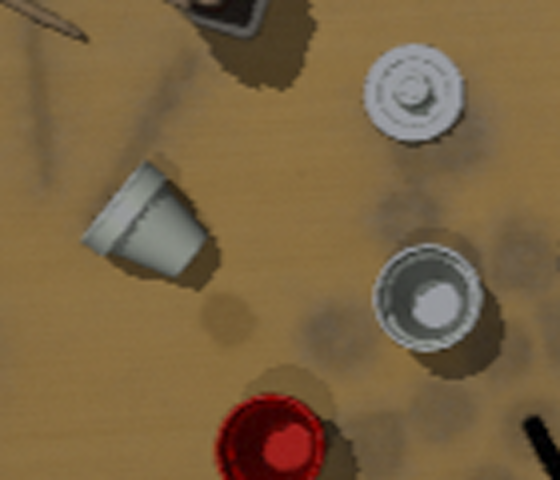

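Fallen cup: rim line (129,200), foot (148.5,214), mouth towards +x+y at about 54° yaw, so I'll grip it at the collar across its axis. Moving above it with the hand turned.

Request:
{"method": "carry_out", "body": {
  "rows": [0.24, -0.21, 0, 0, 0, 0.094, 0.24, -0.21, 0, 0, 0, 0.094, 0.24, -0.21, 0, 0, 0, 0.094, 0.24, -0.21, 0, 0, 0, 0.094, 0.24, -0.21, 0, 0, 0, 0.094, 0.24, -0.21, 0, 0, 0, 0.094, 0.24, -0.21, 0, 0, 0, 0.094, 0.24, -0.21, 0, 0, 0, 0.094, 0.24, -0.21, 0, 0, 0, 0.094, 0, 0, 0, 0, 0, 0],
  "fingers": 1,
  "squeeze": 40
}}

```text
t: 1.5
tool_pos: [0.5235, 0.2004, 0.2413]
tool_rot: [[-0.591, -0.807, -0.001], [-0.807, 0.591, -0.001], [0.001, -0.0, -1.0]]
ft_force: [-0.2, 0.6, -1.2]
grip_width: 1.002
finger_force: 0.0
```

Run:
```python
from h import *
s=arm.observe(); print(np.round(s["tool_pos"],3),np.round(s["tool_rot"],3).tolist(),np.round(s["q"],2),s["t"])
d=cam("wrist"); cv2.imwrite("pics/w1.png",d["color"][...,::-1])
np.savez("pics/w1.npz",**{k:d[k] for k in("color","C","Rwc","K")})
```

```text
[0.523 0.2   0.241] [[-0.591, -0.807, -0.001], [-0.807, 0.591, -0.001], [0.001, -0.0, -1.0]] [ 0.25  0.14  0.2   1.63 -0.   -0.69] 1.5
```

View pics/w1.png

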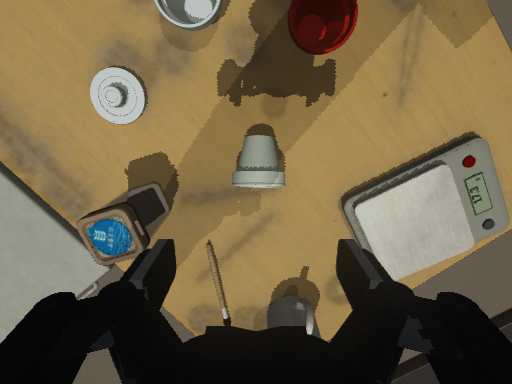

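Wrist view: the cup lies straight in the picture, foot edge near row 135, rim corners about (233,183) and (286,183). Measuring.

Run:
```python
from h import *
d=dict(np.load("pics/w1.npz")); im=d["color"]
roi=np.zeros(im.shape[:2],np.uint8); roi[120:200,215:300]=1
hsv=cv2.cvtColor(im,cv2.COLOR_RGB2HSV)
m=((hsv[...,1]<70)&(hsv[...,2]>90)).astype(np.uint8)*roi
n,l,st,_=cv2.connectedComponentsWithStats(m); k=1+np.argmax(st[1:,4]); m=(l==k)
print(st[k])
for v in range(st[k][1],st[k][1]+st[k][3],3):
    c=np.where(m[v])[0]; print(v,c.min(),c.max(),(c.min()+c.max())/2)
```

```text
[ 239  135   38   35 1037]
135 251 265 258.0
138 245 271 258.0
141 244 272 258.0
144 243 272 257.5
147 243 273 258.0
150 242 274 258.0
153 242 274 258.0
156 241 275 258.0
159 241 275 258.0
162 240 276 258.0
165 240 275 257.5
168 247 258 252.5
```

Run:
```python
from h import *
d=dict(np.load("pics/w1.npz"))
f=plane(d,258.3,138,.0171); m=plane(d,259,185,.0363)
t=np.array([.5235,.2004]); h=np.array([.591,.807]); y=np.array([-.807,.591])
print(d["C"],f,m,np.hypot(*(m-f)[:2]),"want .059"); print("axis yaw",np.degrees(np.arctan2(*(m-f)[[1,0]])))
mid=(m+f)/2; a=np.r_[h*np.cos(np.radians(18)),np.sin(np.radians(18))]; g=mid+a*(.052-.031)
print("collar",g,"along h,y",(g[:2]-t)@h,(g[:2]-t)@y)
print(plane(d,117,95,.009))
for p in (proj(d,g),): print(p)
```

```text
[0.47760015 0.13849828 0.37315541] [0.50163259 0.17647042 0.0171    ] [0.53444478 0.22263534 0.0363    ] 0.05663779269276598 want .059
axis yaw 54.59630171795099
collar [0.52984224 0.21567044 0.03318936] along h,y 0.016071508914452422 0.003906636845057522
[0.61253118 0.03048876 0.009     ]
[258.67076263 177.99912691]
```

Collar centre is (0.530, 0.216, 0.033). I tilt the tool back 25° and go to a pre-grasp.

Request:
{"method": "carry_out", "body": {
  "rows": [0.039, 0.064, -0.244, -0.056, 0.041, 0, 0.039, 0.064, -0.244, -0.056, 0.041, 0, 0.039, 0.064, -0.244, -0.056, 0.041, 0, 0.039, 0.064, -0.244, -0.056, 0.041, 0, 0, 0, 0, 0, 0, 0]
}}

```text
t: 2.17
tool_pos: [0.5402, 0.2424, 0.0834]
tool_rot: [[-0.522, -0.811, -0.266], [-0.732, 0.585, -0.348], [0.438, 0.013, -0.899]]
ft_force: [-0.7, -0.8, -1.1]
grip_width: 0.998
finger_force: 0.0
```

Run:
```python
from h import *
s=arm.observe(); print(np.round(s["tool_pos"],4),np.round(s["q"],2))
R=np.array(s["tool_rot"]); print(R.round(3).tolist())
g=np.array([.530,.2157,.0332]); print("remaining to g in tool frame",R.T@(g-s["tool_pos"]))
```

```text
[0.5402 0.2424 0.0834] [ 0.42  0.71  0.55  1.82 -0.21 -0.49]
[[-0.522, -0.811, -0.266], [-0.732, 0.585, -0.348], [0.438, 0.013, -0.899]]
remaining to g in tool frame [ 0.00283109 -0.00800823  0.05716393]
```

Request:
{"method": "carry_out", "body": {
  "rows": [0.033, -0.045, 0.007, 0, 0, 0, 0, 0, 0, 0, 0, 0, -0.031, -0.04, -0.103, 0, 0, 0, -0.031, -0.04, -0.103, 0, 0, 0, -0.031, -0.04, -0.103, 0, 0, 0, 0, 0, 0, 0, 0, 0]
}}

```text
t: 2.92
tool_pos: [0.5364, 0.2159, 0.0543]
tool_rot: [[-0.535, -0.808, -0.246], [-0.734, 0.589, -0.339], [0.418, -0.001, -0.908]]
ft_force: [-0.2, -0.7, -0.3]
grip_width: 1.003
finger_force: 0.0
```

Run:
```python
from h import *
s=arm.observe(); print(np.round(s["tool_pos"],4),np.round(s["q"],2))
R=np.array(s["tool_rot"]); 
g=np.array([.530,.2157,.0332]); print("remaining to g in tool frame",R.T@(g-s["tool_pos"]))
d=cam("wrist"); cv2.imwrite("pics/w2.png",d["color"][...,::-1])
```

```text
[0.5364 0.2159 0.0543] [ 0.38  0.64  0.4   1.7  -0.22 -0.51]
remaining to g in tool frame [-0.00524558  0.00508022  0.02082682]
```

View pics/w2.png

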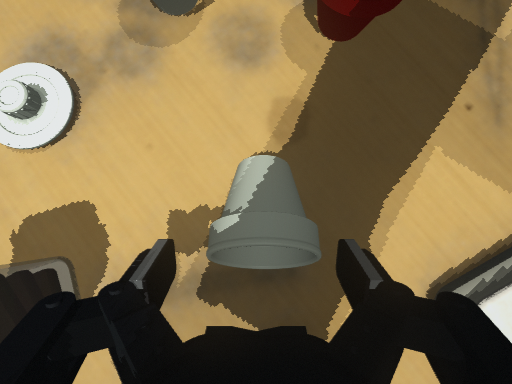

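The cup lies between the open jaws, its centre near column 264 and the jaws' near 257. I shift sideways a little and go down the rest of the way.

Request:
{"method": "carry_out", "body": {
  "rows": [-0.009, 0.045, -0.015, 0, 0, 0, -0.027, -0.037, -0.1, 0, 0, 0, -0.027, -0.037, -0.1, 0, 0, 0, 0, 0, 0, 0, 0, 0, 0, 0, 0, 0, 0, 0, 0, 0, 0, 0, 0, 0]
}}

```text
t: 3.72
tool_pos: [0.5274, 0.2128, 0.0195]
tool_rot: [[-0.533, -0.809, -0.248], [-0.734, 0.587, -0.34], [0.421, 0.001, -0.907]]
ft_force: [-0.4, 0.3, -0.2]
grip_width: 1.002
finger_force: 0.0
```

Run:
```python
from h import *
s=arm.observe(); print(np.round(s["tool_pos"],4),np.round(s["q"],2))
R=np.array(s["tool_rot"]); 
g=np.array([.530,.2157,.0332]); print("remaining to g in tool frame",R.T@(g-s["tool_pos"]))
```

```text
[0.5274 0.2128 0.0195] [ 0.38  0.64  0.33  1.63 -0.22 -0.52]
remaining to g in tool frame [ 0.00230074 -0.00041075 -0.01407278]
```

Request:
{"method": "carry_out", "body": {
  "rows": [0, 0, 0, 0, 0, 0, 0, 0, 0, 0, 0, 0, 0, 0, 0, 0, 0, 0, 0, 0, 0, 0, 0, 0, 0, 0, 0, 0, 0, 0, 0, 0, 0, 0, 0, 0],
  "fingers": 0,
  "squeeze": 40
}}

```text
t: 4.47
tool_pos: [0.5269, 0.2125, 0.0189]
tool_rot: [[-0.532, -0.809, -0.249], [-0.734, 0.588, -0.34], [0.421, 0.001, -0.907]]
ft_force: [1.3, 2.3, 5.6]
grip_width: 0.77
finger_force: 44.0
```

Width 65 mm, so it holds the collar. Lift and turn 72°.

Request:
{"method": "carry_out", "body": {
  "rows": [0, 0, 0.2, 0, 0, 0, 0, 0, 0.3, 0, 0, 0, 0, 0, 0.2, 0.065, -0.047, 0, 0, 0, 0, 0.065, -0.047, 0, 0, 0, 0, 0.065, -0.047, 0, 0, 0, 0, 0.065, -0.047, 0, 0, 0, 0, 0.065, -0.047, 0, 0, 0, 0, 0.065, -0.047, 0, 0, 0, 0, 0.065, -0.047, 0, 0, 0, 0, 0.065, -0.047, 0, 0, 0, 0, 0.065, -0.047, 0, 0, 0, 0, 0.065, -0.047, 0, 0, 0, 0, 0, 0, 0, 0, 0, 0, 0, 0, 0, 0, 0, 0, 0, 0, 0]
}}

```text
t: 6.35
tool_pos: [0.5281, 0.2125, 0.1255]
tool_rot: [[-0.396, -0.811, 0.429], [-0.551, 0.584, 0.596], [-0.734, -0.0, -0.679]]
ft_force: [0.2, -0.2, -0.2]
grip_width: 0.77
finger_force: 44.7
```

Run:
```python
from h import *
s=arm.observe(); print(np.round(s["q"],2))
a=cam("wrist")["color"]; b=cam("scene")["color"][200:384,80:300]; c=cam("top")["color"][140:260,80:220]
a=cv2.resize(a,(400,300)); b=cv2.resize(b,(400,334)); c=cv2.resize(c,(400,334))
o=np.zeros((600,800,3),np.uint8); o[:300,:400]=a; o[:334,400:]=b; o[334:,400:]=c[:266]; cv2.imwrite("pics/c3.png",o[...,::-1])
```

```text
[-0.09 -0.38 -0.73  0.71  0.68 -0.85]
```

View pics/c3.png

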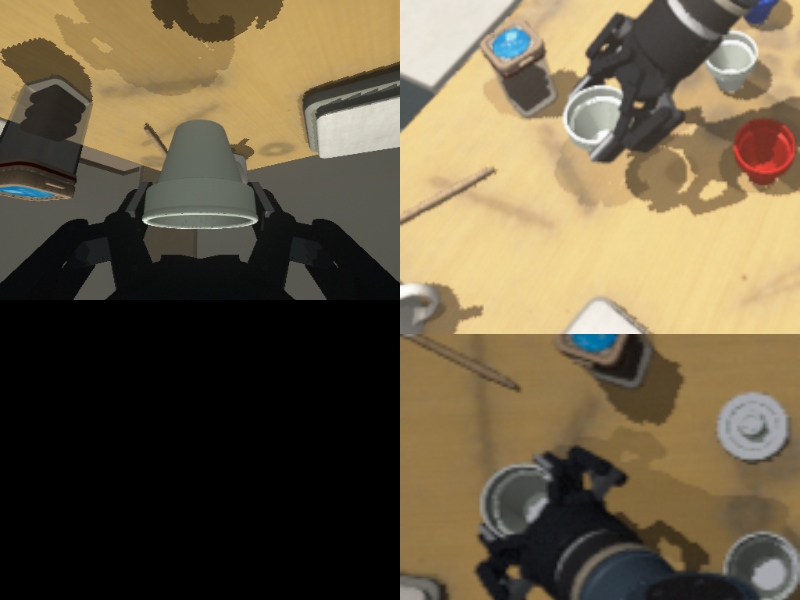

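It hangs nearly upright in all three views: the mouth is seen from above in the scene view (right, about (595,120) in the composite) and the foot points down. Lowering.

Request:
{"method": "carry_out", "body": {
  "rows": [0, 0, -0.16, 0, 0, 0, 0, 0, -0.16, 0, 0, 0, 0, 0, -0.12, 0, 0, 0, 0, 0, -0.04, 0, 0, 0, 0, 0, -0.02, 0, 0, 0, 0, 0, 0, 0, 0, 0, 0, 0, 0, 0, 0, 0]
}}

```text
t: 7.38
tool_pos: [0.5273, 0.2122, 0.0495]
tool_rot: [[-0.398, -0.811, 0.429], [-0.55, 0.585, 0.596], [-0.735, 0.001, -0.679]]
ft_force: [-0.2, 0.1, -0.5]
grip_width: 0.772
finger_force: 44.7
```

Request:
{"method": "carry_out", "body": {
  "rows": [0, 0, -0.014, 0, 0, 0, 0, 0, -0.014, 0, 0, 0, 0, 0, 0, 0, 0, 0, 0, 0, 0, 0, 0, 0]
}}

```text
t: 7.88
tool_pos: [0.5265, 0.2122, 0.0441]
tool_rot: [[-0.399, -0.811, 0.428], [-0.55, 0.585, 0.596], [-0.734, 0.003, -0.679]]
ft_force: [0.6, 0.2, -0.0]
grip_width: 0.77
finger_force: 44.7
```

Request:
{"method": "carry_out", "body": {
  "rows": [0, 0, -0.014, 0, 0, 0, 0, 0, 0, 0, 0, 0, 0, 0, 0, 0, 0, 0]
}}

```text
t: 8.25
tool_pos: [0.5271, 0.2126, 0.0435]
tool_rot: [[-0.397, -0.811, 0.429], [-0.549, 0.584, 0.598], [-0.735, 0.002, -0.678]]
ft_force: [-3.1, -1.0, 4.5]
grip_width: 0.766
finger_force: 45.4
```

Contact. Opening in two stages.

Request:
{"method": "carry_out", "body": {
  "rows": [0, 0, 0, 0, 0, 0, 0, 0, 0, 0, 0, 0, 0, 0, 0, 0, 0, 0],
  "fingers": 0.85
}}

```text
t: 8.62
tool_pos: [0.5263, 0.2122, 0.0417]
tool_rot: [[-0.399, -0.811, 0.428], [-0.55, 0.585, 0.596], [-0.734, 0.003, -0.68]]
ft_force: [-0.5, 0.6, 0.5]
grip_width: 0.853
finger_force: 0.0
```

Request:
{"method": "carry_out", "body": {
  "rows": [0, 0, 0, 0, 0, 0, 0, 0, 0, 0, 0, 0, 0, 0, 0, 0, 0, 0],
  "fingers": 1
}}

```text
t: 9.0
tool_pos: [0.5265, 0.2122, 0.042]
tool_rot: [[-0.399, -0.811, 0.428], [-0.55, 0.585, 0.596], [-0.734, 0.003, -0.679]]
ft_force: [0.5, 0.6, 0.5]
grip_width: 0.999
finger_force: 0.0
```

Run:
```python
from h import *
a=cam("wrist")["color"]; b=cam("scene")["color"][200:384,80:300]; c=cam("top")["color"][140:260,80:220]
a=cv2.resize(a,(400,300)); b=cv2.resize(b,(400,334)); c=cv2.resize(c,(400,334))
o=np.zeros((600,800,3),np.uint8); o[:300,:400]=a; o[:334,400:]=b; o[334:,400:]=c[:266]; cv2.imwrite("pics/c4.png",o[...,::-1])
```

```text
(no output)
```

View pics/c4.png

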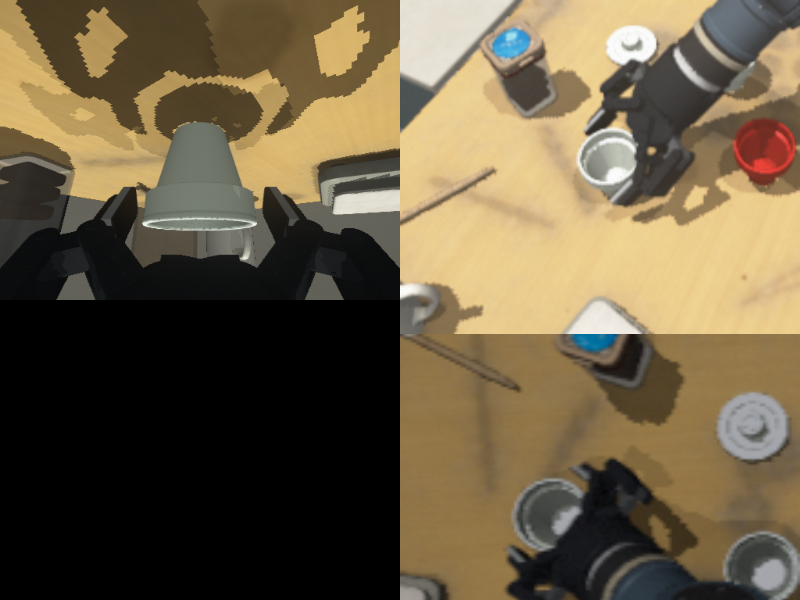

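Cup stands upright with its foot on the bench and both jaws clear. I retract along the tool axis, level the hand and look at both cups and the lid.

Request:
{"method": "carry_out", "body": {
  "rows": [-0.076, -0.106, 0.121, 0, 0, 0, -0.076, -0.106, 0.121, 0, 0, 0, -0.076, -0.106, 0.121, 0, 0, 0, 0, 0, 0.2, -0.071, 0.051, 0, 0, 0, 0.2, -0.071, 0.051, 0, 0, 0, 0.2, -0.071, 0.051, 0, 0, 0, 0.2, -0.071, 0.051, 0, 0, 0, 0.1, -0.071, 0.051, 0, 0, 0, 0.1, -0.071, 0.051, 0, 0, 0, 0, 0, 0, 0, 0, 0, 0, 0, 0, 0, 0, 0, 0, 0, 0, 0]
}}

```text
t: 10.65
tool_pos: [0.4914, 0.1637, 0.2461]
tool_rot: [[-0.587, -0.81, -0.0], [-0.81, 0.587, 0.001], [-0.0, 0.001, -1.0]]
ft_force: [-0.3, -0.4, -0.3]
grip_width: 1.0
finger_force: 0.0
```

```bash
cat >> h.py <<'E'
def whites(d,lo=100,sat=50,amin=150):
    hsv=cv2.cvtColor(d["color"],cv2.COLOR_RGB2HSV)
    m=((hsv[...,1]<sat)&(hsv[...,2]>lo)).astype(np.uint8)
    cs,_=cv2.findContours(m,cv2.RETR_EXTERNAL,cv2.CHAIN_APPROX_NONE)
    for c in cs:
        if cv2.contourArea(c)>amin:
            yield c,cv2.fitEllipse(cv2.convexHull(c))
def show(d,z=.062,**k):
    for c,e in whites(d,**k):
        P=np.array([plane(d,*p[0],z)[:2] for p in cv2.convexHull(c)]).astype(np.float32)
        (x,y),r=cv2.minEnclosingCircle(P)
        A=np.c_[2*P,np.ones(len(P))]; w=np.linalg.lstsq(A,(P**2).sum(1),rcond=None)[0]
        print("px",np.round(e[0],1),"axes",np.round(e[1],1),"enc",round(x,4),round(y,4),"r",round(r*1e3,1),"fit",w[:2].round(4),round(1e3*np.sqrt(w[2]+w[:2]@w[:2]),1))
E
python3 - <<'E'
from h import *
s=arm.observe(); print(np.round(s["tool_pos"],4),np.round(s["q"],2),np.round(s["tool_rot"],3).tolist())
d=cam("wrist"); cv2.imwrite("pics/w5.png",d["color"][...,::-1])
print("wrist"); show(d)
print("top"); show(cam("top"))
E
```

```text
[0.4914 0.1637 0.2461] [ 0.19  0.03  0.09  1.63  0.   -0.75] [[-0.587, -0.81, -0.0], [-0.81, 0.587, 0.001], [-0.0, 0.001, -1.0]]
wrist
px [129.8 297.9] axes [38.1 67.5] enc 0.8434 0.0884 r 117.2 fit [0.85   0.0897] 113.3
px [255.3 207.5] axes [51.1 54.8] enc 0.5197 0.2025 r 33.9 fit [0.5199 0.2025] 33.4
px [419.2 230.9] axes [116.8 161.3] enc 0.3837 0.362 r 101.9 fit [0.3771 0.3524] 91.2
px [121.  133.4] axes [47.9 55.6] enc 0.5893 0.0417 r 29.1 fit [0.5892 0.0415] 28.8
px [187.1  42.7] axes [65.  73.9] enc 0.4701 0.0154 r 33.9 fit [0.4701 0.0154] 33.7
top
px [171.6 366.1] axes [36.5 58.8] enc 0.1285 0.0901 r 62.9 fit [0.1322 0.0892] 55.7
px [258.6 363. ] axes [39.5 53.2] enc 0.1271 -0.1067 r 60.5 fit [ 0.1362 -0.1124] 52.6
px [391.8 307.9] axes [ 33.6 114.2] enc 0.2366 -0.4156 r 107.7 fit [ 0.352  -0.4006] 151.8
px [314.4 270.5] axes [15.8 19.6] enc 0.3529 -0.2581 r 24.4 fit [ 0.3527 -0.2574] 22.0
px [ 55.1 280.3] axes [ 55.2 123.7] enc 0.3779 0.357 r 98.5 fit [0.3716 0.3763] 91.8
px [362.2 227.2] axes [19.  20.5] enc 0.4609 -0.3819 r 25.8 fit [ 0.461  -0.3818] 25.2
px [206.4 223.9] axes [26.6 27. ] enc 0.4697 0.0142 r 34.3 fit [0.4701 0.0142] 33.8
px [132.8 204.7] axes [25.2 27.2] enc 0.5192 0.2017 r 34.1 fit [0.5192 0.2014] 33.3
px [319.4 204.7] axes [25.9 27. ] enc 0.5193 -0.2744 r 35.0 fit [ 0.5188 -0.2741] 34.1
px [203.  172.7] axes [23.9 25. ] enc 0.6022 0.0251 r 32.4 fit [0.6021 0.025 ] 31.8
px [275.6 138.2] axes [18.5 19.3] enc 0.6949 -0.164 r 25.7 fit [ 0.6948 -0.1639] 25.3
px [440.2 138.5] axes [125.  172.7] enc 0.7016 -0.6006 r 218.3 fit [ 0.7021 -0.6027] 204.2
px [210.5  55.1] axes [125.1 185.2] enc 0.9325 0.0095 r 230.7 fit [0.9269 0.0082] 214.9
px [431.8 -16.9] axes [29.  63.8] enc 1.0961 -0.6301 r 37.3 fit [ 1.0994 -0.6313] 36.9
px [412.5   5.9] axes [19.2 49.4] enc 1.0763 -0.5516 r 67.1 fit [ 1.0958 -0.5544] 59.3
px [328.8  20. ] axes [30.6 67.8] enc 1.0256 -0.3116 r 82.9 fit [ 1.0237 -0.3171] 70.1
```

View pics/w5.png

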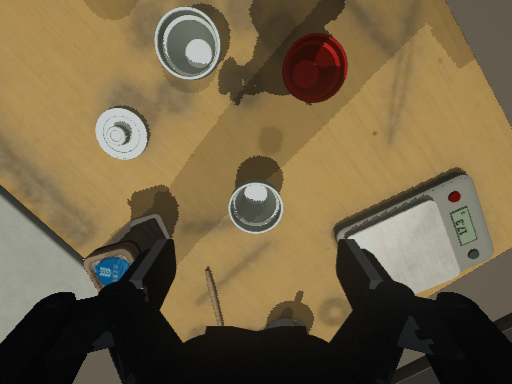

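Fallen cup stands at (0.520, 0.2025), ellipse centre (255,207), r ≈ 33 mm; loose cup is at (0.470, 0.015). I go down over the fallen cup from above.

Request:
{"method": "carry_out", "body": {
  "rows": [0.095, 0.129, -0.2, 0, 0, 0, 0.095, 0.129, -0.2, 0, 0, 0, 0, 0, -0.233, 0, 0, 0, 0, 0, -0.233, 0, 0, 0, 0, 0, -0.2, 0, 0, 0, 0, 0, 0, 0, 0, 0, 0, 0, 0, 0, 0, 0, 0, 0, 0, 0, 0, 0]
}}

```text
t: 11.75
tool_pos: [0.5223, 0.2034, 0.089]
tool_rot: [[-0.586, -0.81, 0.004], [-0.81, 0.586, 0.001], [-0.003, -0.002, -1.0]]
ft_force: [0.1, 0.6, -0.1]
grip_width: 1.004
finger_force: 0.0
```

Request:
{"method": "carry_out", "body": {
  "rows": [-0.015, -0.006, -0.08, 0, 0, 0, 0, 0, -0.09, 0, 0, 0, 0, 0, -0.08, 0, 0, 0, 0, 0, 0, 0, 0, 0, 0, 0, 0, 0, 0, 0, 0, 0, 0, 0, 0, 0]
}}

```text
t: 12.5
tool_pos: [0.5191, 0.2025, 0.0497]
tool_rot: [[-0.586, -0.81, 0.001], [-0.81, 0.586, 0.0], [-0.001, -0.001, -1.0]]
ft_force: [-0.0, 0.8, 0.3]
grip_width: 0.999
finger_force: 0.0
```

Request:
{"method": "carry_out", "body": {
  "rows": [0, 0, 0, 0, 0, 0, 0, 0, 0, 0, 0, 0, 0, 0, 0, 0, 0, 0, 0, 0, 0, 0, 0, 0, 0, 0, 0, 0, 0, 0, 0, 0, 0, 0, 0, 0],
  "fingers": 0
}}

```text
t: 13.25
tool_pos: [0.5193, 0.2025, 0.05]
tool_rot: [[-0.586, -0.81, 0.002], [-0.81, 0.586, 0.001], [-0.001, -0.001, -1.0]]
ft_force: [0.4, -0.9, 5.5]
grip_width: 0.762
finger_force: 45.4
```

Held by the collar. Lift and carry towards the dish.

Request:
{"method": "carry_out", "body": {
  "rows": [0, 0, 0.1, 0, 0, 0, 0, 0, 0.25, 0, 0, 0, 0, 0, 0.35, 0, 0, 0, 0, 0, 0.35, 0, 0, 0, 0, -0.298, 0, 0, 0, 0, 0, -0.298, 0, 0, 0, 0, 0, -0.298, 0, 0, 0, 0, 0, -0.298, 0, 0, 0, 0, 0, -0.298, 0, 0, 0, 0, 0, -0.298, 0, 0, 0, 0, 0, -0.298, 0, 0, 0, 0, 0, -0.298, 0, 0, 0, 0, 0, -0.298, 0, 0, 0, 0, 0, 0, 0, 0, 0, 0, 0, 0, 0, 0, 0, 0, 0, 0, 0, 0, 0, 0]
}}

```text
t: 15.25
tool_pos: [0.5185, -0.1987, 0.2066]
tool_rot: [[-0.585, -0.811, -0.001], [-0.811, 0.585, 0.001], [-0.0, 0.001, -1.0]]
ft_force: [0.4, 0.9, -1.0]
grip_width: 0.767
finger_force: 44.8
```

Run:
```python
from h import *
s=arm.observe(); print(np.round(s["tool_pos"],4),np.round(s["q"],2))
d=cam("wrist"); cv2.imwrite("pics/w6.png",d["color"][...,::-1])
print("wrist"); show(d,z=.064)
```

```text
[ 0.5185 -0.1987  0.2066] [-0.49  0.12  0.11  1.56  0.   -1.43]
wrist
px [121.  363.6] axes [47.6 64.1] enc 0.807 -0.1089 r 52.0 fit [ 0.8079 -0.1116] 46.9
px [396.3 277.5] axes [10.2 40.3] enc 0.4562 -0.0064 r 22.9 fit [0.4624 0.002 ] 21.8
px [281.7 294.7] axes [ 71.2 179.9] enc 0.6027 -0.0734 r 84.3 fit [ 0.5868 -0.0824] 74.3
px [143.8 263. ] axes [15.9 34.2] enc 0.6793 -0.188 r 21.3 fit [ 0.6792 -0.1853] 18.5
px [254.9 247.9] axes [ 92.4 125.5] enc 0.5592 -0.1366 r 69.7 fit [ 0.5651 -0.1324] 63.1
px [219.3 117.4] axes [80.2 90.7] enc 0.5112 -0.2667 r 43.6 fit [ 0.5115 -0.2678] 40.9
px [243.4 112. ] axes [56.7 82.9] enc 0.4873 -0.2575 r 39.3 fit [ 0.5019 -0.2611] 41.3
px [352.9  26.4] axes [31.4 51.8] enc 0.369 -0.2623 r 19.7 fit [ 0.3688 -0.262 ] 17.6
px [349.7  17.3] axes [30.3 54.6] enc 0.3733 -0.2788 r 12.8 fit [ 0.3734 -0.2782] 11.5
px [183.2 -25.3] axes [57.3 72.3] enc 0.4743 -0.363 r 17.6 fit [ 0.4655 -0.3753] 23.1
```

View pics/w6.png

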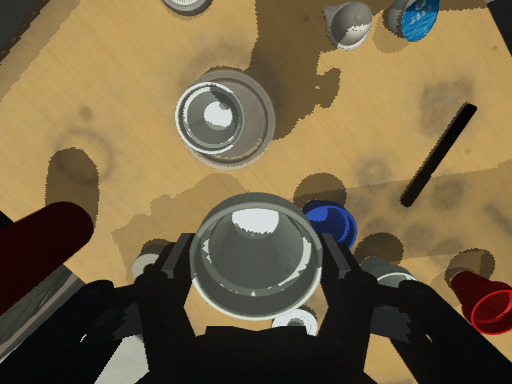

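Base cup's rim is an ellipse around (210,118), columns 176–244 and rows 82–154, with the dish ring beside it; the held cup's mouth is around (256,256). Computing both.

Run:
```python
from h import *
s=arm.observe(); d=cam("wrist"); t=np.array(s["tool_pos"]); R=np.array(s["tool_rot"])
hsv=cv2.cvtColor(d["color"],cv2.COLOR_RGB2HSV)
def fit(box,z,lo,sat=60):
    x0,x1,y0,y1=box; m=np.zeros(hsv.shape[:2],np.uint8)
    m[y0:y1,x0:x1]=((hsv[...,1]<sat)&(hsv[...,2]>lo))[y0:y1,x0:x1]
    cs,_=cv2.findContours(m,0,cv2.CHAIN_APPROX_NONE); c=max(cs,key=cv2.contourArea)
    P=np.array([plane(d,*p[0],z)[:2] for p in cv2.convexHull(c)])
    w=np.linalg.lstsq(np.c_[2*P,np.ones(len(P))],(P**2).sum(1),rcond=None)[0]
    print(lo,w[:2].round(4),round(1e3*np.sqrt(w[2]+w[:2]@w[:2]),1),len(P),cv2.boundingRect(c))
for lo in (130,150,170,190): fit((165,250,70,165),.064,lo)
print(plane(d,210,118,.064))
for u,v in((176,118),(244,118),(210,82),(210,154)): print(plane(d,u,v,.064).round(4))
X=plane(d,256.5,256,t[2]+.012); print("held",R.T@(X-t))
for lo in (100,): fit((185,330,185,325),t[2]+.012,lo)
print(t)
```

```text
130 [ 0.5145 -0.2635] 42.3 27 (175, 82, 75, 83)
150 [ 0.5096 -0.2721] 12.7 19 (204, 101, 28, 26)
170 [ 0.5096 -0.2721] 12.6 18 (204, 101, 28, 26)
190 [ 0.5097 -0.2721] 12.5 17 (204, 102, 28, 25)
[ 0.51796458 -0.27392976  0.064     ]
[ 0.5444 -0.293   0.064 ]
[ 0.4915 -0.2548  0.064 ]
[ 0.4977 -0.2992  0.064 ]
[ 0.5398 -0.2467  0.064 ]
held [ 0.00461988  0.00065052 -0.01200041]
100 [ 0.5133 -0.2049] 27.4 34 (196, 202, 126, 94)
[ 0.51856484 -0.19867998  0.20666711]
```

Request:
{"method": "carry_out", "body": {
  "rows": [0.003, -0.244, 0, 0, 0, 0, 0, -0.244, 0, 0, 0, 0, 0, 0, -0.15, 0, 0, 0, 0, 0, -0.2, 0, 0, 0, 0, 0, -0.18, 0, 0, 0, 0, 0, 0, 0, 0, 0, 0, 0, 0, 0, 0, 0, 0, 0, 0, 0, 0, 0]
}}

```text
t: 16.35
tool_pos: [0.5201, -0.2736, 0.1292]
tool_rot: [[-0.586, -0.811, 0.003], [-0.811, 0.586, -0.002], [-0.0, -0.003, -1.0]]
ft_force: [-0.7, 0.1, -0.1]
grip_width: 0.761
finger_force: 44.8
```

Request:
{"method": "carry_out", "body": {
  "rows": [-0.007, 0.01, -0.09, 0, 0, 0, 0, 0, -0.1, 0, 0, 0, 0, 0, -0.1, 0, 0, 0, 0, 0, 0, 0, 0, 0, 0, 0, 0, 0, 0, 0]
}}

```text
t: 16.98
tool_pos: [0.5179, -0.2716, 0.0834]
tool_rot: [[-0.586, -0.81, -0.001], [-0.81, 0.586, 0.0], [-0.0, 0.001, -1.0]]
ft_force: [-0.5, 0.2, 0.1]
grip_width: 0.765
finger_force: 44.8
```

No contact forces; 13 mm to go.

Request:
{"method": "carry_out", "body": {
  "rows": [0.003, 0, -0.03, 0, 0, 0, 0, 0, -0.03, 0, 0, 0, 0, 0, -0.015, 0, 0, 0, 0, 0, 0, 0, 0, 0, 0, 0, 0, 0, 0, 0]
}}

```text
t: 17.6
tool_pos: [0.5184, -0.2717, 0.0724]
tool_rot: [[-0.586, -0.81, -0.0], [-0.81, 0.586, 0.0], [-0.0, 0.0, -1.0]]
ft_force: [1.2, 0.2, -0.9]
grip_width: 0.762
finger_force: 44.8
```

Request:
{"method": "carry_out", "body": {
  "rows": [0, 0, -0.016, 0, 0, 0, 0, 0, 0, 0, 0, 0, 0, 0, 0, 0, 0, 0]
}}

```text
t: 17.98
tool_pos: [0.5184, -0.2717, 0.0699]
tool_rot: [[-0.586, -0.81, -0.0], [-0.81, 0.586, 0.0], [0.0, 0.0, -1.0]]
ft_force: [0.3, -0.3, 0.2]
grip_width: 0.763
finger_force: 44.8
```

Request:
{"method": "carry_out", "body": {
  "rows": [0, 0, -0.012, 0, 0, 0, 0, 0, 0, 0, 0, 0, 0, 0, 0, 0, 0, 0]
}}

```text
t: 18.35
tool_pos: [0.5185, -0.2719, 0.0698]
tool_rot: [[-0.586, -0.81, 0.0], [-0.81, 0.586, -0.001], [0.0, -0.001, -1.0]]
ft_force: [-2.1, 0.8, 5.1]
grip_width: 0.759
finger_force: 45.4
```

Seated as predicted (contact at TCP 0.070). Release and rise.

Request:
{"method": "carry_out", "body": {
  "rows": [0, 0, 0, 0, 0, 0, 0, 0, 0, 0, 0, 0],
  "fingers": 0.85
}}

```text
t: 18.6
tool_pos: [0.5184, -0.2716, 0.0679]
tool_rot: [[-0.586, -0.81, -0.0], [-0.81, 0.586, 0.0], [-0.0, 0.0, -1.0]]
ft_force: [-0.1, -0.0, -0.3]
grip_width: 0.853
finger_force: 0.0
```

Request:
{"method": "carry_out", "body": {
  "rows": [0, 0, 0, 0, 0, 0, 0, 0, 0, 0, 0, 0, 0, 0, 0.1, 0, 0, 0, 0, 0, 0.2, 0, 0, 0, 0, 0, 0.35, 0, 0, 0, 0, 0, 0.35, 0, 0, 0, 0, 0, 0.05, 0, 0, 0, 0, 0, 0, 0, 0, 0, 0, 0, 0, 0, 0, 0],
  "fingers": 1
}}

```text
t: 19.73
tool_pos: [0.5177, -0.2712, 0.2239]
tool_rot: [[-0.586, -0.81, -0.003], [-0.81, 0.586, 0.002], [0.0, 0.003, -1.0]]
ft_force: [0.1, 0.2, -0.5]
grip_width: 0.998
finger_force: 0.0
```

Run:
```python
from h import *
d=cam("top"); show(d,z=.08); s=arm.observe(); print(s["tool_pos"],s["t"])
d=cam("wrist"); cv2.imwrite("pics/w7.png",d["color"][...,::-1])
print("wrist"); show(d,z=.082,sat=60)
```

```text
px [471.9 368.9] axes [19.5 83.6] enc 0.1215 -0.6237 r 101.2 fit [ 0.3622 -0.5585] 270.8
px [182.4 361.5] axes [40.7 78.6] enc 0.1372 0.056 r 88.1 fit [0.1538 0.0619] 77.9
px [398.4 319.8] axes [10.3 51.9] enc 0.2347 -0.466 r 55.5 fit [ 0.2114 -0.4695] 51.0
px [ 58.1 264. ] axes [73.1 98.8] enc 0.3761 0.3695 r 108.5 fit [0.3754 0.3668] 103.5
px [206.5 224. ] axes [26.5 27.1] enc 0.4685 0.0123 r 33.8 fit [0.4686 0.0123] 33.2
px [315.5 200.5] axes [26.5 27.2] enc 0.5265 -0.2626 r 37.3 fit [ 0.5272 -0.261 ] 32.9
px [203.1 172.8] axes [24.1 25. ] enc 0.5981 0.0229 r 31.7 fit [0.5981 0.0228] 31.3
px [536.2 224.2] axes [52.7 92.8] enc 0.5861 -0.6641 r 101.6 fit [ 0.5999 -0.6496] 100.3
px [275.6 138.2] axes [18.6 19.4] enc 0.6893 -0.1622 r 25.4 fit [ 0.6892 -0.1622] 24.9
px [434.1  98.4] axes [ 77.3 109.3] enc 0.7993 -0.5818 r 144.4 fit [ 0.7855 -0.5827] 138.7
px [203.2  56.5] axes [103.4 535. ] enc 0.8998 0.0415 r 268.9 fit [0.8715 0.0201] 249.9
px [419.3  -2.9] axes [41.4 67.5] enc 1.082 -0.5679 r 91.1 fit [ 1.1323 -0.5698] 104.6
px [337.   22.4] axes [51.1 65.7] enc 1.0245 -0.3287 r 90.0
[... 155 characters left out ...]
1849] 37.2
px [190.2 300.1] axes [31.1 37.9] enc 0.6665 -0.1964 r 22.5 fit [ 0.6664 -0.1965] 22.2
px [260. 167.] axes [84.1 89.6] enc 0.507 -0.2757 r 46.2 fit [ 0.5069 -0.2771] 44.5
px [371.6  83.8] axes [41.1 45.8] enc 0.3741 -0.2849 r 22.4 fit [ 0.376  -0.2823] 19.3
px [438.5  67.8] axes [ 8.9 30.6] enc 0.3212 -0.257 r 12.2 fit [ 0.3209 -0.2542] 10.5
px [227.6  47.2] axes [50.2 55.9] enc 0.4655 -0.384 r 22.9 fit [ 0.4656 -0.3841] 22.4
px [375.5  32.9] axes [39.3 49.7] enc 0.3527 -0.3176 r 19.7 fit [ 0.3531 -0.3174] 18.5
px [486.8  13.5] axes [40.5 62.3] enc 0.2673 -0.2739 r 24.9 fit [ 0.2636 -0.277 ] 22.7
px [103.7  -5.9] axes [ 9.  20.5] enc 0.6065 -0.471 r 72.9 fit [ 0.6056 -0.4699] 57.7
```

Request:
{"method": "carry_out", "body": {
  "rows": [-0.053, 0.318, 0, 0, 0, 0, -0.053, 0.318, 0, 0, 0, 0, -0.053, 0.318, 0, 0, 0, 0, -0.053, 0.318, 0, 0, 0, 0, -0.053, 0.318, 0, 0, 0, 0, -0.053, 0.318, 0, 0, 0, 0, 0, 0, -0.25, 0, 0, 0, 0, 0, -0.3, 0, 0, 0, 0, 0, -0.2, 0, 0, 0, 0, 0, 0, 0, 0, 0, 0, 0, 0, 0, 0, 0, 0, 0, 0, 0, 0, 0]
}}

```text
t: 21.32
tool_pos: [0.4721, 0.0143, 0.1151]
tool_rot: [[-0.586, -0.81, 0.003], [-0.81, 0.586, -0.0], [-0.002, -0.003, -1.0]]
ft_force: [-0.3, -0.7, -0.0]
grip_width: 1.004
finger_force: 0.0
```

Run:
```python
from h import *
d=cam("top")
for z in (.082,): show(d,z=z,lo=120)
im=d["color"][170:250,270:370]; im2=cam("scene")["color"][120:210,240:350]
o=np.hstack([cv2.resize(im,(400,320),interpolation=3),cv2.resize(im2,(391,320),interpolation=3)]); cv2.imwrite("pics/s8.png",o[...,::-1])
```

```text
Traceback (most recent call last):
  File "h.py", line 25, in show
    for c,e in whites(d,**k):
               ~~~~~~^^^^^^^
  File "h.py", line 23, in whites
    yield c,cv2.fitEllipse(cv2.convexHull(c))
            ~~~~~~~~~~~~~~^^^^^^^^^^^^^^^^^^^
cv2.error: OpenCV(4.12.0) /io/opencv/modules/imgproc/src/shapedescr.cpp:361: error: (-201:Incorrect size of input array) There should be at least 5 points to fit the ellipse in function 'fitEllipseNoDirect'
```

Request:
{"method": "carry_out", "body": {
  "rows": [-0.013, 0.006, -0.13, 0, 0, 0, 0, 0, -0.15, 0, 0, 0, 0, 0, -0.13, 0, 0, 0, 0, 0, 0, 0, 0, 0, 0, 0, 0, 0, 0, 0, 0, 0, 0, 0, 0, 0]
}}

```text
t: 22.12
tool_pos: [0.47, 0.0153, 0.0532]
tool_rot: [[-0.586, -0.81, 0.003], [-0.81, 0.586, -0.0], [-0.001, -0.002, -1.0]]
ft_force: [0.2, 0.1, -0.5]
grip_width: 0.998
finger_force: 0.0
```

```bash
sed -i 's/if cv2.contourArea(c)>amin:/if cv2.contourArea(c)>amin and len(cv2.convexHull(c))>5:/' h.py
python3 - <<'E'
from h import *
s=arm.observe(); print(s["tool_pos"])
d=cam("top"); show(d,z=.082)
E
```

```text
[0.47001737 0.01525095 0.05322915]
px [477.5 369.7] axes [13.5 72. ] enc 0.1208 -0.6355 r 88.1 fit [ 0.3496 -0.5625] 256.2
px [241.5 364.5] axes [ 39.9 106.8] enc 0.1336 -0.0581 r 101.9 fit [ 0.1521 -0.0562] 95.7
px [375.1 321.2] axes [19.6 83.9] enc 0.2401 -0.4086 r 105.5 fit [ 0.3335 -0.3927] 131.2
px [314.4 270.7] axes [15.9 19.5] enc 0.3539 -0.2544 r 23.9 fit [ 0.3534 -0.2536] 21.5
px [ 57.9 263. ] axes [ 68.2 104. ] enc 0.3762 0.3685 r 108.3 fit [0.3773 0.3669] 101.3
px [362.2 227.2] axes [19.  20.6] enc 0.4599 -0.3753 r 25.5 fit [ 0.4599 -0.3754] 24.8
px [320.1 205.8] axes [26.7 31.8] enc 0.5122 -0.2702 r 39.6 fit [ 0.5135 -0.2716] 36.9
px [203.1 172.2] axes [23.  25.1] enc 0.5983 0.0228 r 31.8 fit [0.5986 0.0225] 30.8
px [275.7 138.2] axes [18.4 19.5] enc 0.6883 -0.1624 r 25.7 fit [ 0.6887 -0.1622] 24.8
px [439.7 137.8] axes [122.  178.1] enc 0.6954 -0.5896 r 213.8 fit [ 0.6963 -0.5895] 200.4
px [211.2  55.7] axes [120.7 191.3] enc 0.9214 0.0062 r 226.9 fit [0.9087 0.0053] 208.1
px [420.5   1. ] axes [31.9 63.8] enc 1.079 -0.5668 r 88.3 fit [ 1.1317 -0.5677] 103.2
px [328.8  20.9] axes [31.8 65.6] enc 1.0125 -0.3067 r 81.2 fit [ 1.0109 -0.3112] 69.0
```

Request:
{"method": "carry_out", "body": {
  "rows": [0, 0, -0.02, 0, 0, 0, 0, 0, 0, 0, 0, 0]
}}

```text
t: 22.42
tool_pos: [0.4686, 0.0154, 0.0485]
tool_rot: [[-0.586, -0.81, -0.0], [-0.81, 0.586, 0.0], [0.0, 0.0, -1.0]]
ft_force: [0.1, -0.6, -0.2]
grip_width: 0.999
finger_force: 0.0
```

Request:
{"method": "carry_out", "body": {
  "rows": [0, 0, 0, 0, 0, 0, 0, 0, 0, 0, 0, 0, 0, 0, 0, 0, 0, 0, 0, 0, 0, 0, 0, 0, 0, 0, 0, 0, 0, 0, 0, 0, 0, 0, 0, 0],
  "fingers": 0
}}

```text
t: 23.18
tool_pos: [0.4692, 0.0154, 0.0492]
tool_rot: [[-0.586, -0.81, 0.001], [-0.81, 0.586, 0.0], [-0.001, -0.001, -1.0]]
ft_force: [-0.5, 0.1, 5.2]
grip_width: 0.772
finger_force: 44.8
```

Request:
{"method": "carry_out", "body": {
  "rows": [0, 0, 0.1, 0, 0, 0, 0, 0, 0.25, 0, 0, 0, 0, 0, 0.35, 0, 0, 0, 0, 0, 0.35, 0, 0, 0, 0.055, -0.319, 0, 0, 0, 0, 0.055, -0.319, 0, 0, 0, 0, 0.055, -0.319, 0, 0, 0, 0, 0.055, -0.319, 0, 0, 0, 0, 0.055, -0.319, 0, 0, 0, 0, 0.055, -0.319, 0, 0, 0, 0, 0, 0, -0.2, 0, 0, 0, 0, 0, -0.2, 0, 0, 0, 0, 0, 0, 0, 0, 0, 0, 0, 0, 0, 0, 0, 0, 0, 0, 0, 0, 0]
}}

```text
t: 25.05
tool_pos: [0.5193, -0.2721, 0.1484]
tool_rot: [[-0.586, -0.811, 0.003], [-0.811, 0.586, -0.002], [-0.0, -0.003, -1.0]]
ft_force: [0.5, 0.2, 0.6]
grip_width: 0.77
finger_force: 44.7
```

Request:
{"method": "carry_out", "body": {
  "rows": [0, 0, -0.1, 0, 0, 0, 0, 0, -0.11, 0, 0, 0, 0, 0, -0.1, 0, 0, 0, 0, 0, 0, 0, 0, 0, 0, 0, 0, 0, 0, 0]
}}

```text
t: 25.68
tool_pos: [0.5182, -0.2717, 0.0995]
tool_rot: [[-0.586, -0.81, -0.0], [-0.81, 0.586, 0.0], [0.0, 0.001, -1.0]]
ft_force: [-0.4, 0.5, 0.0]
grip_width: 0.773
finger_force: 44.7
```

Request:
{"method": "carry_out", "body": {
  "rows": [0, 0, -0.03, 0, 0, 0, 0, 0, -0.02, 0, 0, 0, 0, 0, 0, 0, 0, 0, 0, 0, 0, 0, 0, 0]
}}

```text
t: 26.18
tool_pos: [0.5183, -0.2717, 0.0923]
tool_rot: [[-0.586, -0.81, 0.0], [-0.81, 0.586, 0.0], [-0.0, 0.0, -1.0]]
ft_force: [-0.1, -0.8, -0.2]
grip_width: 0.774
finger_force: 44.7
```

Request:
{"method": "carry_out", "body": {
  "rows": [0, 0, -0.02, 0, 0, 0, 0, 0, -0.01, 0, 0, 0, 0, 0, 0, 0, 0, 0, 0, 0, 0, 0, 0, 0]
}}

```text
t: 26.68
tool_pos: [0.5183, -0.2717, 0.0877]
tool_rot: [[-0.586, -0.81, -0.0], [-0.81, 0.586, 0.0], [0.0, 0.0, -1.0]]
ft_force: [-0.9, 0.7, -0.4]
grip_width: 0.771
finger_force: 44.7
```

Request:
{"method": "carry_out", "body": {
  "rows": [0, 0, -0.014, 0, 0, 0, 0, 0, 0, 0, 0, 0, 0, 0, 0, 0, 0, 0]
}}

```text
t: 27.05
tool_pos: [0.5184, -0.2718, 0.0872]
tool_rot: [[-0.586, -0.81, 0.001], [-0.81, 0.586, -0.0], [0.0, -0.001, -1.0]]
ft_force: [-2.7, 1.2, 5.6]
grip_width: 0.772
finger_force: 45.2
```

Seated exactly as expected. Release, rise and go to the lid.

Request:
{"method": "carry_out", "body": {
  "rows": [0, 0, 0, 0, 0, 0, 0, 0, 0, 0, 0, 0],
  "fingers": 0.85
}}

```text
t: 27.3
tool_pos: [0.5183, -0.2717, 0.0853]
tool_rot: [[-0.586, -0.81, -0.0], [-0.81, 0.586, 0.0], [0.0, 0.0, -1.0]]
ft_force: [-0.8, 0.1, -0.6]
grip_width: 0.852
finger_force: 0.0
```

Request:
{"method": "carry_out", "body": {
  "rows": [0, 0, 0, 0, 0, 0, 0, 0, 0, 0, 0, 0, 0, 0, 0.1, 0, 0, 0, 0, 0, 0.2, 0, 0, 0, 0, 0, 0.3, 0, 0, 0, 0, 0, 0.2, 0, 0, 0, 0.09, 0.288, 0, 0, 0, 0, 0.09, 0.288, 0, 0, 0, 0, 0.09, 0.288, 0, 0, 0, 0, 0.09, 0.288, 0, 0, 0, 0, 0.09, 0.288, 0, 0, 0, 0, 0.09, 0.288, 0, 0, 0, 0, 0.09, 0.288, 0, 0, 0, 0, 0, 0, 0, 0, 0, 0, 0, 0, 0, 0, 0, 0, 0, 0, 0, 0, 0, 0],
  "fingers": 1
}}

```text
t: 29.3
tool_pos: [0.6127, 0.0295, 0.206]
tool_rot: [[-0.587, -0.809, 0.0], [-0.809, 0.587, -0.0], [0.0, -0.0, -1.0]]
ft_force: [0.4, -0.1, 0.6]
grip_width: 1.002
finger_force: 0.0
```

Run:
```python
from h import *
s=arm.observe(); print(s["tool_pos"],np.round(s["q"],2))
d=cam("wrist"); show(d,z=.009)
t=cam("top"); print("top lid z .009"); show(t,z=.009); print("top z.1"); show(t,z=.1)
a=cv2.resize(d["color"],(440,330)); b=cv2.resize(t["color"][170:250,270:370],(360,288),interpolation=3); c=cv2.resize(cam("scene")["color"][110:210,240:350],(360,312))
o=np.zeros((600,800,3),np.uint8); o[:330,:440]=a; o[:288,440:]=b; o[288:,440:]=c; cv2.imwrite("pics/c9.png",o[...,::-1])
```

```text
[0.61268219 0.02946911 0.20604473] [-0.06  0.28  0.28  1.58 -0.   -1.  ]
px [ 85.1 502. ] axes [ 75. 314.] enc 1.0076 0.1401 r 49.9 fit [1.0066 0.1453] 45.0
px [185.1 313.4] axes [45.9 59.6] enc 0.8288 0.142 r 51.1 fit [0.8222 0.1454] 43.6
px [346.5 167.7] axes [102.4 366.5] enc 0.4381 0.4115 r 65.2 fit [0.4169 0.4132] 65.0
px [-131.3   42.5] axes [ 218.6 1300.1] enc 0.4354 0.386 r 63.0 fit [0.4261 0.3823] 56.8
px [255.9 168.4] axes [53.9 55.2] enc 0.6136 0.0315 r 33.8 fit [0.6136 0.0314] 33.5
px [156.5 266.3] axes [31.  45.5] enc 0.9424 -0.0694 r 166.9 fit [ 0.9482 -0.0766] 156.6
px [72.2 73.2] axes [48.1 59.3] enc 0.7136 -0.1742 r 28.6 fit [ 0.7137 -0.1742] 28.3
top lid z .009
px [451.2 360.7] axes [ 45.2 120.3] enc 0.1001 -0.6638 r 110.1 fit [ 0.2989 -0.6133] 234.0
px [453.7 361. ] axes [10.2 53.6] enc 0.1197 -0.617 r 67.3 fit [ 0.2087 -0.5906] 109.2
px [ 36.4 346.3] axes [26.8 41. ] enc 0.157 0.447 r 51.8 fit [0.163  0.4444] 45.8
px [380.1 348.7] axes [ 70.  425.3] enc 0.1706 -0.2845 r 384.5 fit [ 0.2315 -0.2679] 315.1
px [332.3 283.3] axes [15.9 20.5] enc 0.3162 -0.3132 r 26.4 f
[... 1516 characters left out ...]
x [361.9 227.1] axes [19.4 21.5] enc 0.4591 -0.3692 r 26.0 fit [ 0.4587 -0.3691] 25.0
px [313.5 208.2] axes [39.  45.2] enc 0.5048 -0.253 r 56.9 fit [ 0.507  -0.2513] 52.7
px [203.  172.7] axes [24.  25.2] enc 0.5934 0.0209 r 31.5 fit [0.5942 0.0208] 30.7
px [275.6 138.2] axes [18.7 19.4] enc 0.6831 -0.1602 r 25.1 fit [ 0.683  -0.1603] 24.4
px [439.9 139.5] axes [127.2 171.6] enc 0.6903 -0.5803 r 210.1 fit [ 0.6889 -0.5799] 197.3
px [419.2  -3.2] axes [42.5 67.8] enc 1.0674 -0.5575 r 89.1 fit [ 1.1133 -0.558 ] 100.5
px [ 382.7 -248.8] axes [115.  607.9] enc 1.0157 -0.3436 r 102.2 fit [ 1.0195 -0.3361] 91.0
px [109.1 147. ] axes [289.1 447. ] enc 0.635 0.1417 r 537.7 fit [0.6192 0.1905] 481.5
```

Lid flange is centred at (0.6136, 0.0315), r = 33.5 mm, wrist pixel (256,168). Approaching its cap with half-closed jaws.

Request:
{"method": "carry_out", "body": {
  "rows": [0.006, 0.013, -0.25, 0, 0, 0, 0, 0, -0.35, 0, 0, 0, 0, 0, -0.3, 0, 0, 0, 0, 0, 0, 0, 0, 0, 0, 0, 0, 0, 0, 0, 0, 0, 0, 0, 0, 0],
  "fingers": 0.5
}}

```text
t: 30.2
tool_pos: [0.6161, 0.0323, 0.0742]
tool_rot: [[-0.586, -0.81, 0.006], [-0.81, 0.586, -0.0], [-0.003, -0.005, -1.0]]
ft_force: [-0.2, -0.7, 0.5]
grip_width: 0.5
finger_force: 0.0
```

Request:
{"method": "carry_out", "body": {
  "rows": [0, 0, -0.12, 0, 0, 0, 0, 0, -0.12, 0, 0, 0, 0, 0, -0.07, 0, 0, 0, 0, 0, 0, 0, 0, 0, 0, 0, 0, 0, 0, 0, 0, 0, 0, 0, 0, 0]
}}

```text
t: 30.95
tool_pos: [0.6144, 0.0326, 0.0249]
tool_rot: [[-0.586, -0.81, 0.001], [-0.81, 0.586, 0.0], [-0.001, -0.001, -1.0]]
ft_force: [-1.0, -1.0, -0.8]
grip_width: 0.499
finger_force: 0.0
```

Request:
{"method": "carry_out", "body": {
  "rows": [-0.004, -0.007, -0.01, 0, 0, 0, 0, 0, 0, 0, 0, 0, 0, 0, 0, 0, 0, 0]
}}

```text
t: 31.32
tool_pos: [0.6131, 0.0316, 0.0226]
tool_rot: [[-0.586, -0.81, -0.0], [-0.81, 0.586, 0.0], [-0.0, 0.0, -1.0]]
ft_force: [0.2, 1.3, 0.4]
grip_width: 0.499
finger_force: 0.0
```

Request:
{"method": "carry_out", "body": {
  "rows": [0, 0, 0, 0, 0, 0, 0, 0, 0, 0, 0, 0, 0, 0, 0, 0, 0, 0, 0, 0, 0, 0, 0, 0, 0, 0, 0, 0, 0, 0],
  "fingers": 0,
  "squeeze": 30
}}

```text
t: 31.95
tool_pos: [0.6133, 0.0316, 0.0228]
tool_rot: [[-0.586, -0.81, 0.0], [-0.81, 0.586, 0.0], [-0.0, -0.0, -1.0]]
ft_force: [-0.2, 0.2, 1.6]
grip_width: 0.265
finger_force: 29.5
```

Request:
{"method": "carry_out", "body": {
  "rows": [0, 0, 0.1, 0, 0, 0, 0, 0, 0.3, 0, 0, 0, 0, 0, 0.4, 0, 0, 0, 0, 0, 0.4, 0, 0, 0, -0.127, -0.309, 0, 0, 0, 0, -0.127, -0.309, 0, 0, 0, 0, -0.127, -0.309, 0, 0, 0, 0, -0.127, -0.309, 0, 0, 0, 0, -0.127, -0.309, 0, 0, 0, 0, 0, 0, 0, 0, 0, 0, 0, 0, 0, 0, 0, 0, 0, 0, 0, 0, 0, 0]
}}

```text
t: 33.45
tool_pos: [0.5183, -0.1991, 0.2029]
tool_rot: [[-0.585, -0.811, 0.0], [-0.811, 0.585, 0.0], [-0.0, 0.0, -1.0]]
ft_force: [0.2, 0.6, -0.0]
grip_width: 0.268
finger_force: 29.5
```

Run:
```python
from h import *
s=arm.observe(); print(s["tool_pos"],s["grip_width"],s["finger_force"])
d=cam("wrist"); np.savez("pics/w10.npz",pos=s["tool_pos"],**{k:d[k] for k in("color","C","Rwc","K")})
print(proj(d,[.5183,-.272,.100]))
for z in(.1,): show(d,z=z,sat=60,lo=120)
im=d["color"]; o=cv2.resize(im[40:300,110:350],None,fx=2.3,fy=2.3,interpolation=3); print(o.shape)
cv2.imwrite("pics/w10.png",o[...,::-1])
```

```text
[ 0.51825953 -0.19907016  0.20287188] 0.2678371852724642 29.46284294128418
[203.6727801 123.66585  ]
px [144.  369.2] axes [11.9 41.7] enc 0.7438 -0.1017 r 27.1 fit [ 0.7446 -0.1147] 27.6
px [ 57.3 325. ] axes [ 20.4 153.4] enc 0.7993 -0.1988 r 77.6 fit [ 0.7907 -0.1663] 75.3
px [151.2 271.9] axes [32.5 41.3] enc 0.6502 -0.1904 r 20.5 fit [ 0.6501 -0.1905] 20.0
px [258.2 267.7] axes [45.5 53.2] enc 0.565 -0.1351 r 28.1 fit [ 0.5626 -0.1339] 25.3
px [255.8 238.8] axes [12.  28.1] enc 0.5453 -0.1608 r 13.4 fit [ 0.5474 -0.1582] 11.9
px [207.1 238.6] axes [17.6 34.6] enc 0.583 -0.1845 r 16.1 fit [ 0.5817 -0.1816] 14.5
px [256.8 234.3] axes [ 99.  113.1] enc 0.5439 -0.1619 r 53.9 fit [ 0.5454 -0.1607] 53.5
px [219.7 120.2] axes [ 98.9 111.9] enc 0.5082 -0.2646 r 46.0 fit [ 0.5076 -0.2648] 43.4
px [355.4  35.5] axes [19.4 41.3] enc 0.3845 -0.2562 r 14.7 fit [ 0.3849 -0.2572] 11.3
px [361.6  13.7] axes [18.  19.7] enc 0.3736 -0.2654 r 6.9 fit [ 0.3736 -0.2652] 6.5
px [182.8  -8.8] axes [36.6 44.7] enc 0.4746 -0.3491 r 14.3 fit [ 0.4667 -0.3598] 19.5
(598, 552, 3)
```

View pics/w10.png

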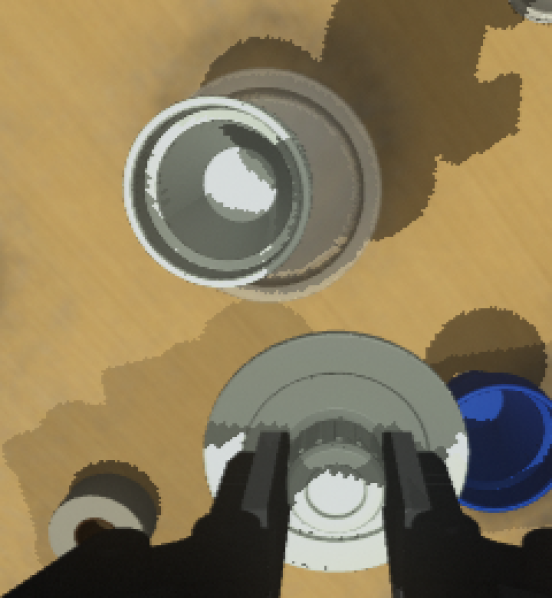

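The stack is upright: top rim spans crop columns 124–311 and rows 96–288. The held lid is level, flange at columns 204–469, rows 331–572, on the jaw centre line. Computing the offset.

Run:
```python
from h import *
d=dict(np.load("pics/w10.npz")); f=lambda u,v,z:plane(d,u/2.3+110,v/2.3+40,z)
a,b,t,o=[f(*p,.1) for p in((124,190),(311,190),(216,96),(216,288))]
print((a+b)/2,np.linalg.norm(a-b),(t+o)/2,np.linalg.norm(t-o))
z=d["pos"][2]-.0138
a,b,t,o=[f(*p,z) for p in((204,450),(469,450),(336,331),(336,572))]
print((a+b)/2,np.linalg.norm(a-b),(t+o)/2,np.linalg.norm(t-o),d["pos"])
# rim pixels: bright, low-sat outer edge, robust circle on plane
hsv=cv2.cvtColor(d["color"],cv2.COLOR_RGB2HSV); pts=[]
c0=proj(d,[.5183,-.272,.1])
for th in np.radians(np.arange(60,300,4)):
    for r in np.arange(50,25,-.5):
        u,v=c0+r*np.array([np.cos(th),np.sin(th)])
        p=hsv[int(round(v)),int(round(u))]
        if p[1]<45 and p[2]>120: pts.append(plane(d,u,v,.1)[:2]); break
P=np.array(pts)
for _ in range(3):
    w=np.linalg.lstsq(np.c_[2*P,np.ones(len(P))],(P**2).sum(1),rcond=None)[0]; R=np.sqrt(w[2]+w[:2]@w[:2]); e=abs(np.linalg.norm(P-w[:2],axis=1)-R); P=P[e<2*np.median(e)+1e-4]
print(w[:2],R,len(P))
```

```text
[ 0.51716822 -0.27223252  0.1       ] 0.06704498107348071 [ 0.51898713 -0.27083959  0.1       ] 0.06751403659755587
[ 0.51636774 -0.20068703  0.18907188] 0.0669596959371401 [ 0.51796846 -0.19867759  0.18907188] 0.06788439906812971 [ 0.51825953 -0.19907016  0.20287188]
[ 0.5186041  -0.27112505] 0.03339311367171692 48
```

Request:
{"method": "carry_out", "body": {
  "rows": [0.005, -0.24, 0, 0, 0, 0, 0, -0.24, 0, 0, 0, 0, 0, 0, -0.15, 0, 0, 0, 0, 0, -0.18, 0, 0, 0, 0, 0, -0.12, 0, 0, 0, 0, 0, 0, 0, 0, 0, 0, 0, 0, 0, 0, 0, 0, 0, 0, 0, 0, 0, 0, 0, 0, 0, 0, 0]
}}

```text
t: 34.62
tool_pos: [0.5191, -0.2725, 0.1362]
tool_rot: [[-0.586, -0.81, 0.002], [-0.81, 0.586, -0.001], [-0.0, -0.002, -1.0]]
ft_force: [-0.2, 0.5, -0.2]
grip_width: 0.268
finger_force: 29.6
```

Request:
{"method": "carry_out", "body": {
  "rows": [0.002, 0.006, -0.05, 0, 0, 0, 0, 0, 0, 0, 0, 0, 0, 0, 0, 0, 0, 0]
}}

```text
t: 35.0
tool_pos: [0.5186, -0.2711, 0.1272]
tool_rot: [[-0.586, -0.81, -0.001], [-0.81, 0.586, 0.0], [0.0, 0.001, -1.0]]
ft_force: [-0.2, 0.5, 0.2]
grip_width: 0.267
finger_force: 29.6
```

Aligned at (0.5186, -0.2711); plug bottom at about 0.104. Lowering in small steps.

Request:
{"method": "carry_out", "body": {
  "rows": [0.001, 0, -0.02, 0, 0, 0, 0, 0, -0.01, 0, 0, 0, 0, 0, 0, 0, 0, 0, 0, 0, 0, 0, 0, 0]
}}

```text
t: 35.5
tool_pos: [0.519, -0.2713, 0.1231]
tool_rot: [[-0.586, -0.81, -0.0], [-0.81, 0.586, 0.0], [0.0, 0.0, -1.0]]
ft_force: [-0.5, -0.3, 0.6]
grip_width: 0.264
finger_force: 29.6
```

Request:
{"method": "carry_out", "body": {
  "rows": [0, 0, -0.014, 0, 0, 0, 0, 0, 0, 0, 0, 0, 0, 0, 0, 0, 0, 0]
}}

```text
t: 35.88
tool_pos: [0.519, -0.2712, 0.1209]
tool_rot: [[-0.586, -0.81, -0.0], [-0.81, 0.586, 0.0], [-0.0, 0.0, -1.0]]
ft_force: [-1.0, -0.4, 0.1]
grip_width: 0.266
finger_force: 29.6
```

Plug is 2 mm inside with no force. Continuing.

Request:
{"method": "carry_out", "body": {
  "rows": [0, 0, -0.014, 0, 0, 0, 0, 0, -0.007, 0, 0, 0, 0, 0, 0, 0, 0, 0, 0, 0, 0, 0, 0, 0]
}}

```text
t: 36.38
tool_pos: [0.519, -0.2713, 0.1178]
tool_rot: [[-0.586, -0.81, -0.0], [-0.81, 0.586, 0.0], [-0.0, 0.0, -1.0]]
ft_force: [0.4, -0.2, -0.0]
grip_width: 0.265
finger_force: 29.6
```

Request:
{"method": "carry_out", "body": {
  "rows": [0, 0, -0.01, 0, 0, 0, 0, 0, 0, 0, 0, 0, 0, 0, 0, 0, 0, 0]
}}

```text
t: 36.75
tool_pos: [0.5192, -0.2713, 0.1165]
tool_rot: [[-0.586, -0.81, 0.0], [-0.81, 0.586, -0.0], [-0.0, -0.0, -1.0]]
ft_force: [0.5, -0.4, 1.3]
grip_width: 0.266
finger_force: 29.6
```

Seated (expected 0.1168). Release and rise.

Request:
{"method": "carry_out", "body": {
  "rows": [0, 0, 0, 0, 0, 0, 0, 0, 0, 0, 0, 0, 0, 0, 0, 0, 0, 0],
  "fingers": 0.45
}}

```text
t: 37.12
tool_pos: [0.5189, -0.2712, 0.1162]
tool_rot: [[-0.586, -0.81, -0.0], [-0.81, 0.586, 0.0], [0.0, 0.0, -1.0]]
ft_force: [0.5, -0.3, 0.3]
grip_width: 0.452
finger_force: 0.0
```

Request:
{"method": "carry_out", "body": {
  "rows": [0, 0, 0.05, 0, 0, 0, 0, 0, 0.1, 0, 0, 0, 0, 0, 0.2, 0, 0, 0, 0, 0, 0.2, 0, 0, 0, 0, 0.25, 0, 0, 0, 0, 0, 0.25, 0, 0, 0, 0, 0, 0, 0, 0, 0, 0, 0, 0, 0, 0, 0, 0, 0, 0, 0, 0, 0, 0]
}}

```text
t: 38.25
tool_pos: [0.5191, -0.1971, 0.1991]
tool_rot: [[-0.587, -0.81, 0.0], [-0.81, 0.587, -0.0], [0.0, -0.001, -1.0]]
ft_force: [-0.1, 0.1, -0.3]
grip_width: 0.447
finger_force: 0.0
```

Run:
```python
from h import *
s=arm.observe(); print(s["tool_pos"],s["t"])
d=cam("wrist"); cv2.imwrite("pics/w11.png",d["color"][...,::-1])
hsv=cv2.cvtColor(d["color"],cv2.COLOR_RGB2HSV)
for z,c,r0,lo in((.103,[.5185,-.2713,.103],60,110),):
    c0=proj(d,c); print(c0); pts=[]
    for th in np.radians(np.arange(60,300,4)):
        for r in np.arange(r0,20,-.5):
            u,v=c0+r*np.array([np.cos(th),np.sin(th)])
            if not(0<=u<511 and 0<=v<383): continue
            p=hsv[int(round(v)),int(round(u))]
            if p[1]<45 and p[2]>lo: pts.append(plane(d,u,v,z)[:2]); break
    P=np.array(pts)
    for _ in range(4):
        w=np.linalg.lstsq(np.c_[2*P,np.ones(len(P))],(P**2).sum(1),rcond=None)[0]; R=np.sqrt(w[2]+w[:2]@w[:2]); e=abs(np.linalg.norm(P-w[:2],axis=1)-R); P=P[e<2*np.median(e)+1e-4]
    print("flange (z .103 expected): centre",w[:2],"radius, expect .0335:",R,len(P))
```

```text
[ 0.51913479 -0.19713888  0.19914895] 38.25
[201.74548702 122.76168447]
flange (z .103 expected): centre [ 0.51874323 -0.27096249] radius, expect .0335: 0.033512647688124286 52
```

The lid's flange fits a circle of radius 33.5 mm at the expected height and sits within a millimetre of the stack axis. Handing in.

```bash
python3 -c "
from bench import arm
print(arm.job_done())"
```

```text
the job is handed in; nothing more can be done
None
```

The job is handed in: the fallen cup was stood up and released, both free cups are nested in the dish cup, and the lid is on; measured contact heights and a final camera check match the expected seating, but no verdict was returned.

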